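Lock the grater's crank with its pin

TASK

Before the cart is moved, lock the hand-cranked drum grater: take the steel locking pin from its block, stand it in the guide hole on top of the grater's bearing housing and let it go, then swing the crank gently over from the right towards the left until you feel the pin drop into the shaft's hidden cross-hole, without forcing the crank on. Then push the pin gently down until its head sits flush on the housing, and leave it there with the other things on the cart undisturbed.

Things in the scene. Friction and masses are not known exactly. Their poses are not given: they have to be found in the camera images.
- mill: Hand-cranked drum grater of aluminium and steel, 205 x 130 mm base, fixed to the cart; origin on the cart's top, straight under its guide hole. x along the shaft, from the crank (robot side) towards the drum; y to the left; z up. A bearing housing carries the shaft; the drum begins 22 mm behind the guide hole (+x), the feed hopper 48 mm behind it, its rim 196 mm above the cart.
- bore (a point): Centre of the mouth of the guide hole, on the flat top (44 x 48 mm) of the bearing housing, 137 mm above the cart. Round vertical hole 11 mm wide and 18 mm long; 1 mm below its lower end is the shaft. Axes as the grater's.
- shaft_mid (a point): Point on the shaft's axis under the guide hole, 37 mm below its mouth; fixed, axes as the grater's. Shaft 36 mm in diameter, inside the housing, with one 12.5 mm cross-hole that cannot be seen. Its angle to the crank differs each time: it comes upright, in line with the guide hole, at a crank angle between -0.40 and +0.45 rad from straight up (+ is to the left).
- crank: The crank, in front of the housing (robot side). Origin as shaft_mid; its x axis is the shaft's axis, its z axis points along the arm to the handle. It turns about the shaft from 1.0 rad right to 1.0 rad left of straight up and stays where it is left; it starts leaning right (-y) by 0.65 to 0.85 rad. Turning takes about 1.5 N at the handle. The arm lies 31 to 39 mm in front of the hole's axis.
- crank_grip (a point): Middle of the crank's handle: a black round bar 16 mm in diameter and 66 mm long, parallel to the shaft, pointing towards the robot; 60 mm from the shaft's axis and 74 mm in front (-x of the grater) of the guide hole's axis.
- pin_mid (a point): Middle (half-way up) of the loose steel locking pin, 90 mm long, about 90 g: round shank 10 mm in diameter and 66 mm long with a 3 mm bevel at its lower end; on top a round head 24 mm in diameter and 24 mm high. z along the pin, to the head; the head lies 21 to 45 mm above this point. It starts upright in its block.
- pin_tip (a point): Lower end of the pin, 45 mm below pin_mid. Standing in the guide hole on the closed shaft it is 19 mm below the mouth, leaning a little. When the cross-hole comes under it to within about 1 mm the pin falls 9 mm deeper by its weight and then blocks the shaft (about 0.15 rad of play): the crank feels a sharp rise of force and must not be forced on; easing it back a little frees the pin.
- pin: The same pin; origin at its tip, z to the head. After falling into the cross-hole it stands on a friction sleeve: a steady downward push of about 4 to 8 N on the head moves it the last 38 mm, until the head stops on the housing (tip 66 mm below the mouth); it does not spring back.
- block: White plastic block, 56 x 100 x 40 mm (x, y, z), fixed to the cart; origin at the centre of its underside. The pin starts in its middle hole (12 mm wide, 28 mm deep, so the pin's head is 78 to 102 mm above the cart); two smaller holes beside it are empty.
- cup: Steel measuring cup, a bystander, 74 mm high; origin at the centre of its underside.
- timer: White kitchen timer, a bystander, 94 x 68 x 34 mm; origin at the centre of its underside.
- tape: Roll of tape lying flat, a bystander, 105 mm across, 25 mm high; origin at the centre of its underside.
- tub: Small round white plastic food tub, a bystander, 119 mm across, 51 mm high; origin at the centre of its underside.
- marker: Marker pen lying flat, a bystander, 135 mm long; origin at its underside.

How it is judged:
By the outcome, as a careful person would: the job done as asked, in the order asked, and still so for the second after the job is handed in, with the robot touching nothing.
It also fails if it takes over 69 s, if anything falls off the work surface, if the arm or the gripper's body presses on something with over 40 N, if the wrist force passes 120 N, or if a joint passes its speed limit or range.

ROBOT

A 6-joint arm with a two-finger parallel gripper is mounted at the origin on a cart in front of the work surface, level with it; the furniture and walls round the work are solid. World frame = base frame: x ahead of the robot, y to its left, z up, the work surface at z = 0. Lengths are in m, angles in rad, forces in N, time in s.
With the tool pointing down it reaches from about 0.35 to 0.8 m from the base axis. Payload 7.3 kg.
Tool frame: the origin (TCP) lies on the centre line of the jaws, within the pads' length; the fingertips stand 25 mm ahead of it and the grasp point (between the pads) lies 6 mm ahead of it; z points along the fingers, y is the direction in which the jaws open and shut (so a half turn about z gives the same grasp; the last joint's range is limited). The gripper opens to 85 mm and grips with 20 to 120 N. Pads are 22 mm wide; open, the fingers measure 114 mm over their backs; the gripper's body (76 mm by 85 mm) begins 54 mm behind the grasp point. The pads swing forward as they close: fully open they stand 13 mm farther back than shut.
Start: joints at [-1.315, 0.342, 1.524, -0, 1.275, -0.146], TCP at [0.205, -0.483, 0.256] pointing down, gripper open.
Joint ranges: [-2.53, 2.53], [-0.77, 2.02], [0.04, 2.7], [-1, 4.14], [0.28, 2.66], [-3.11, 3.11]. Speed limits (rad/s): [2.57, 2.57, 3.14, 3.14, 3.14, 3.14].

INTERFACE

Orientations are given as a 3x3 rotation matrix whose columns are the frame's x, y, z axes.
In Python, from plant import ctrl gives the robot as it stands.
- The arm moves only by the shell command python3 -m creep 'ROWS'. ROWS is JSON, a list that holds one entry, the list of rows, each a list of 7 numbers: the closure, from -1 (fully open) to 1 (shut), then the shift along the world's x, y, z in m, then the turn, a rotation vector about the world's x, y, z in degrees. In form: [[[fingers, dx, dy, dz, ax, ay, az], ...]]. A call has exactly 8 rows; each row shifts and turns the commanded pose from where the row before left it; what a row does not reach is not made up. A row lasts 1/12 s, in which the tool goes at most 41.7 mm and 7.16 degrees, less where a joint would pass 70% of its speed; a pose out of reach is approached as far as the arm can. A call is refused whole if a number of a shift passes 0.0417 or a number of a turn 7.16, either way. A call with a gripper value outside its range is refused whole. The fingers move at their own pace and stop on an object; the grip force is fixed at half the most. Time passes only in rows, so rows that do not move let the fingers close, or fill a call up. It gives the time, the measured TCP pose, the force and the opening at its end, in the units of the state.
- ctrl.observe(): the state, without advancing time (a new reading comes with each control period).
- ctrl.snapshot(name): name is "scene" or "top" or "wrist"; returns (picture, depth): 480x640x3 uint8, red, green, blue; 480x640 float32, m along the optical axis (not along the pixel's ray), 0 where there is no reading.
- ctrl.camera_params(name): a dict with "mtx" (3x3 intrinsics, pixels), "k1" (the pictures are not rectified: a ray, as slopes to the right and down, at radius r is drawn at 1 + k1 r^2 times it, then the intrinsics apply), "cam_to_world" (4x4, takes a point from camera to world coordinates); the wrist camera has in their place "mount" (4x4, takes a point from camera to tool coordinates, whose origin is the TCP and whose axes are the flange's). Camera axes: x right, y up, looking along -z (the intrinsics and any distortion apply to the point x, -y, -z); pixel columns grow to the right and rows downward; lengths in m; the calibration is good to about 2 mm. A picture is of the moment at which its call begins: read the wrist's pose just before it. camera_params takes no time and is no camera call.
- ctrl.hand_in(): hands the job in, once; it reports no verdict.
The state is a dict: "clock": time; "joint_pos": joint angles; "joint_vel": joint speeds; "joint_torque": joint torques, N m; "tool_pos": TCP position; "eef_rot": TCP orientation; "contact_force": force on the tool from outside, world axes, zero at the start; "ft_torque": the same for the moment, N m; "grip_width": finger opening in m.
Only numpy, scipy, OpenCV 4.12 (cv2) and the standard library are available. Lean on these libraries where they do the work, as an engineer would, in place of code of your own. Each camera call takes 0.05 s, during which the arm holds its last target.

## Working session

There is one attempt and no reset: what is moved stays moved. The work goes in short steps, Python scripts to look and compute and a shell command to move; the robot and the scene stay as the last step left them, time stands still between calls to the robot, and variables do not carry over. Pictures are saved under pics/ and viewed, and the job is handed in when it is done.

```bash
ls; mkdir -p pics
cat > h.py <<'E'
import numpy as np,cv2,json
from plant import ctrl
def shot(name,tag):
    s=ctrl.observe(); im,d=ctrl.snapshot(name)
    cv2.imwrite(f'pics/{tag}.png',im[:,:,::-1]); 
    np.savez(f'pics/{tag}.npz',im=im,d=d,p=s['tool_pos'],R=s['eef_rot'])
    return im,d,s
def cam(name,p=None,R=None):
    c=ctrl.camera_params(name); K=np.array(c['mtx']);k1=c['k1']
    if 'cam_to_world' in c: T=np.array(c['cam_to_world'])
    else:
        W=np.eye(4);W[:3,:3]=R;W[:3,3]=p; T=W@np.array(c['mount'])
    return K,k1,T
def ray(C,u,v):
    K,k1,T=C
    q=cv2.undistortPoints(np.array([[[u,v]]],float),K,np.array([k1,0,0,0,0.]))[0,0]
    return T[:3,3],T[:3,:3]@np.array([q[0],-q[1],-1.])
def onz(C,u,v,z):
    o,r=ray(C,u,v); return o+r*(z-o[2])/r[2]
def dep(C,u,v,d):
    o,r=ray(C,u,v); return o+r*d
def proj(C,P):
    K,k1,T=C; c=T[:3,:3].T@(np.array(P)-T[:3,3]); x,y=c[0]/-c[2],-c[1]/-c[2]
    f=1+k1*(x*x+y*y); return (K@[x*f,y*f,1])[:2]
def cloud(C,d):
    K,k1,T=C; v,u=np.mgrid[:480,:640]
    q=cv2.undistortPoints(np.stack([u,v],-1).reshape(-1,1,2).astype(float),K,np.array([k1,0,0,0,0.])).reshape(480,640,2)
    P=np.stack([q[...,0]*d,-q[...,1]*d,-d],-1)
    return P@T[:3,:3].T+T[:3,3]
E
python3 - <<'E'
from h import *
for n in ['scene','top','wrist']:
    shot(n,n+'0'); print(n,{k:np.round(v,3).tolist() for k,v in ctrl.camera_params(n).items()})
s=ctrl.observe();print({k:np.round(v,3).tolist() for k,v in s.items()})
E
```

```text
pics
scene {'mtx': [[517.303, 0.0, 313.692], [0.0, 517.303, 233.386], [0.0, 0.0, 1.0]], 'k1': -0.009, 'cam_to_world': [[-0.762, 0.412, -0.5, -0.042], [-0.647, -0.504, 0.572, 0.881], [-0.017, 0.759, 0.651, 0.912], [0.0, 0.0, 0.0, 1.0]]}
top {'mtx': [[596.593, 0.0, 321.328], [0.0, 596.593, 237.732], [0.0, 0.0, 1.0]], 'k1': 0.046, 'cam_to_world': [[0.008, 0.986, -0.164, 0.316], [-1.0, 0.008, -0.001, 0.179], [0.001, 0.164, 0.986, 1.643], [0.0, 0.0, 0.0, 1.0]]}
wrist {'mtx': [[429.818, 0.0, 318.87], [0.0, 429.818, 244.166], [0.0, 0.0, 1.0]], 'k1': -0.088, 'mount': [[0.0, 0.958, 0.286, 0.072], [1.0, -0.0, 0.001, -0.001], [0.001, 0.286, -0.958, -0.118], [0.0, 0.0, 0.0, 1.0]]}
{'clock': 0.15, 'joint_pos': [-1.315, 0.343, 1.525, 0.0, 1.275, -0.146], 'joint_vel': [0.0, -0.0, -0.003, 0.001, 0.0, 0.002], 'joint_torque': [0.001, -43.391, -24.615, -0.0, 0.006, 0.0], 'tool_pos': [0.205, -0.483, 0.256], 'eef_rot': [[0.92, 0.391, -0.0], [0.391, -0.92, 0.001], [0.0, -0.001, -1.0]], 'contact_force': [-0.344, -0.438, 0.441], 'ft_torque': [-0.008, 0.044, -0.11], 'grip_width': 0.085}
```

View pics/top0.png

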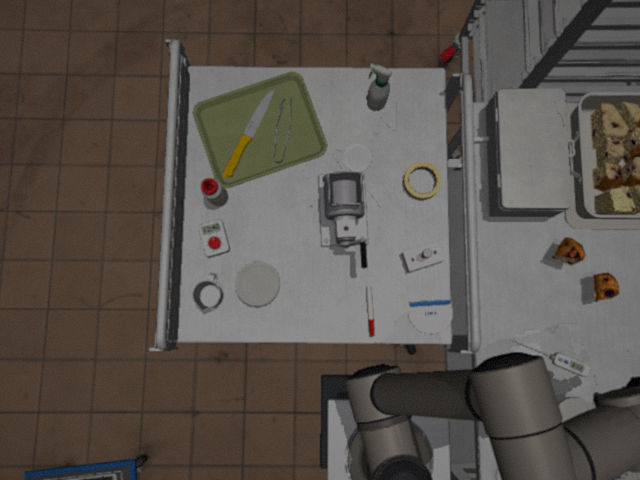

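View pics/scene0.png

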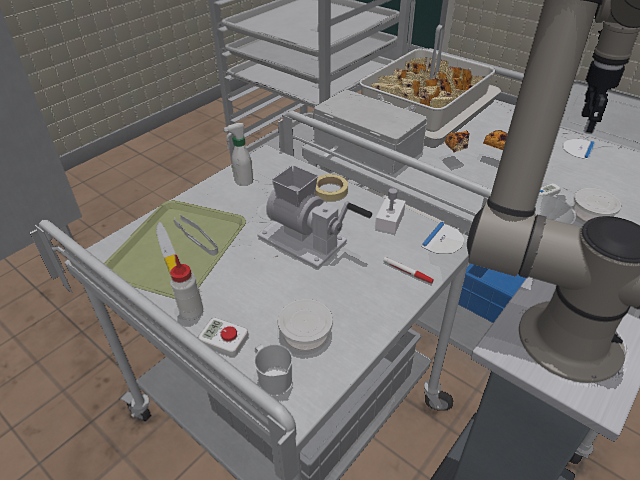

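View pics/wrist0.png

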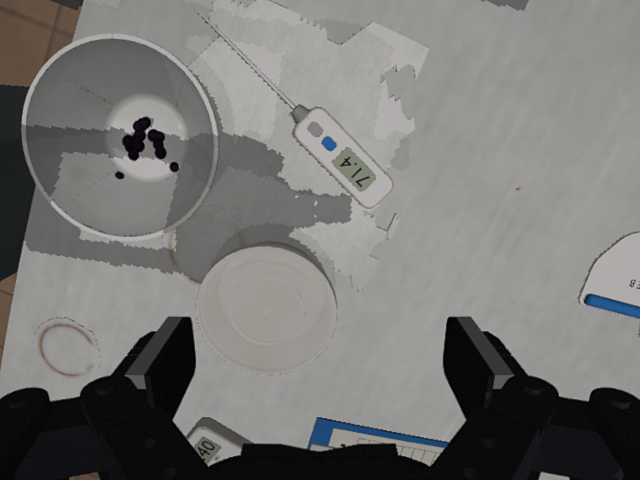

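The top view shows the mill at about (345,205), the black handle at (363,255), and the block with the pin at (425,255). Next I'll zoom in and measure from depth.

Run:
```python
from h import *
a=np.load('pics/top0.npz');im,d=a['im'],a['d'];C=cam('top')
cv2.imwrite('pics/topz.png',cv2.resize(im[160:290,300:460,::-1],None,fx=5,fy=4.6,interpolation=cv2.INTER_CUBIC)[:600])
P=cloud(C,d)
def st(n,m): 
    q=P[m]; print(n,m.sum(),q.mean(0).round(4),q.min(0).round(4),q.max(0).round(4)) if len(q) else print(n,0)
roi=np.zeros((480,640),bool);roi[235:275,395:450]=1
st('pinhead',roi&(P[...,2]>.085)); st('block',roi&(P[...,2]>.03)&(P[...,2]<.05))
m=roi&(P[...,2]>.03)&(P[...,2]<.05); print(cv2.minAreaRect(P[m][:,:2].astype(np.float32)))
r2=np.zeros((480,640),bool);r2[215:280,310:380]=1
st('housing',r2&(abs(P[...,2]-.137)<.006))
dark=(im.max(2)<40)&r2; st('handle',dark)
q=P[dark]; print(cv2.fitLine(q[:,:2].astype(np.float32),2,0,.01,.01).ravel(), np.percentile(q[:,2],[5,25,50,75,95]))
np.set_printoptions(linewidth=250)
print((P[165:280:2,318:380:2,2]*1000).astype(int))
```

```text
pinhead 82 [ 0.514  -0.0679  0.2508] [ 0.3156 -0.1067  0.0855] [0.5475 0.1788 1.643 ]
block 669 [ 0.5345 -0.0941  0.0409] [ 0.4946 -0.1502  0.0303] [ 0.5758 -0.0412  0.0495]
((0.5359628200531006, -0.09574207663536072), (0.0561191700398922, 0.10010374337434769), 18.448740005493164)
housing 319 [0.5913 0.1155 0.1377] [0.4967 0.0661 0.1312] [0.6273 0.1606 0.1429]
handle 131 [0.5451 0.085  0.1414] [0.4921 0.0692 0.0608] [0.6318 0.1629 0.16  ]
[0.9041108  0.42729816 0.5451004  0.08504846] [0.09426925 0.14541398 0.15109034 0.15349845 0.15731007]
[[ 1 -4  2 ... -6  1  2]
 [ 3  3  1 ... -5  0  3]
 [ 0 -5  5 ...  3  4  5]
 ...
 [ 2  2 -1 ... -7  0  4]
 [ 2  2  0 ...  1  3  2]
 [ 1 -1  7 ... -4 -5 -3]]
```

View pics/topz.png

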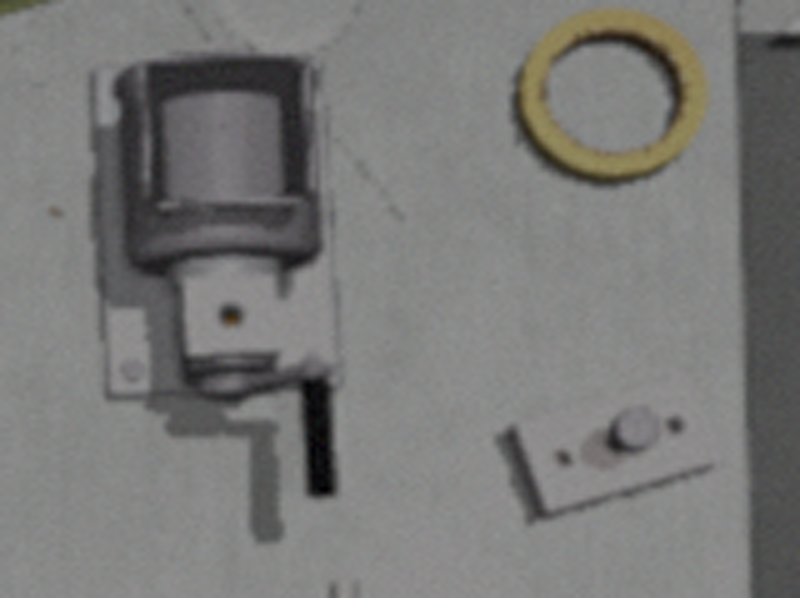

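Run:
```python
from h import *
a=np.load('pics/top0.npz');im,d=a['im'],a['d'];C=cam('top');P=cloud(C,d)
q=lambda zx,zy:((zx+.5)/5-.5+300,(zy+.5)/4.6-.5+160)
print('hole',q(231,315),onz(C,*q(231,315),.137))
print('pin',q(633,428),onz(C,*q(633,428),.102), 'block mid', (onz(C,*q(564,458),.04)+onz(C,*q(676,425),.04))/2)
h0=onz(C,*q(319,385),.15);h1=onz(C,*q(325,494),.137+.013);print('handle',h0,h1,np.arctan2(*(h0-h1)[1::-1]))
e0=onz(C,*q(183,275),.137);e1=onz(C,*q(186,350),.137);print('hous edge',e0,e1,np.arctan2(*(e0-e1)[1::-1]))
e0=onz(C,*q(325,60),.005);e1=onz(C,*q(341,380),.005);print('base edge',e0,e1,np.arctan2(*(e0-e1)[1::-1]))
m=(d>0)&(P[...,0]>.2)&(P[...,0]<.8)&(P[...,1]<-.12)&(P[...,1]>-.4)
for y in np.arange(-.4,-.12,.02):
    k=m&(P[...,1]>=y)&(P[...,1]<y+.02)&(P[...,0]>.33); print(round(y,2),np.percentile(P[k][:,2],[50,99]).round(3))
```

```text
hole (345.8, 228.08695652173913) [0.59216349 0.11732593 0.137     ]
pin (426.2, 252.6521739130435) [ 0.53513348 -0.09344941  0.102     ] block mid [ 0.53589434 -0.0972279   0.04      ]
handle [0.5509381  0.07325823 0.15      ] [0.49062002 0.07049292 0.15      ] 0.045813410213451596
hous edge [0.61471088 0.14203705 0.137     ] [0.57218264 0.14035022 0.137     ] 0.03964286112568406
base edge [0.77642558 0.05886589 0.005     ] [0.57694276 0.0507714  0.005     ] 0.04055511540135607
-0.4 [0.004 0.138]
-0.38 [0.003 0.137]
-0.36 [0.002 0.137]
-0.34 [-0.001  0.137]
-0.32 [-0.001  0.136]
-0.3 [0.005 0.135]
-0.28 [0.   0.01]
-0.26 [0.001 0.01 ]Traceback (most recent call last):
  File "<stdin>", line 11, in <module>
    return _quantile_unchecked(
        a, q, axis, out, overwrite_input, method, keepdims, weights)
    return _ureduce(a,
                    func=_quantile_ureduce_func,
    ...<5 lines>...
                    overwrite_input=overwrite_input,
                    method=method)
    r = func(a, **kwargs)
    result = _quantile(arr,
                       quantiles=q,
    ...<2 lines>...
                       out=out,
                       weights=wgt)
    slices_having_nans = np.isnan(arr[-1, ...])
                                  ~~~^^^^^^^^^
IndexError: index -1 is out of bounds for axis 0 with size 0
```

```bash
python3 -m creep '[[[-1,0.0206,0.0243,0.006,0,0,-1.3],[-1,0.0206,0.0243,0.006,0,0,-1.3],[-1,0.0206,0.0243,0.006,0,0,-1.3],[-1,0.0206,0.0243,0.006,0,0,-1.3],[-1,0.0206,0.0243,0.006,0,0,-1.3],[-1,0.0206,0.0243,0.006,0,0,-1.3],[-1,0.0206,0.0243,0,0,0,-1.3],[-1,0.0206,0.0243,0,0,0,-1.3]]]'
python3 -m creep '[[[-1,0.0206,0.0243,0,0,0,-1.3],[-1,0.0206,0.0243,0,0,0,-1.3],[-1,0.0206,0.0243,0,0,0,-1.3],[-1,0.0206,0.0243,0,0,0,-1.3],[-1,0.0206,0.0243,-0.02,0,0,-1.3],[-1,0.0206,0.0243,-0.02,0,0,-1.3],[-1,0.0206,0.0243,-0.02,0,0,-1.3],[-1,0.0206,0.0243,-0.02,0,0,-1.2]]]'
python3 - <<'E'
from h import *
im,d,s=shot('wrist','w1'); print(s['clock'],s['tool_pos'],s['eef_rot'].round(4).tolist() if hasattr(s['eef_rot'],'round') else s['eef_rot'],s['contact_force'])
E
```

```text
clock: 0.82
tool_pos: [0.3709, -0.2875, 0.2926]
eef_rot: [[0.976, 0.217, 0.0], [0.217, -0.976, -0.001], [0.0, 0.001, -1.0]]
contact_force: [0.1, -1.1, 0.3]
grip_width: 0.0853
clock: 1.48
tool_pos: [0.5356, -0.0929, 0.2113]
eef_rot: [[0.999, 0.039, -0.0], [0.039, -0.999, -0.0], [-0.0, 0.0, -1.0]]
contact_force: [-0.3, -0.8, -0.3]
grip_width: 0.0852
1.4833 [ 0.53561759 -0.09291342  0.21129698] [[0.9992, 0.0395, -0.0001], [0.0395, -0.9992, -0.0001], [-0.0001, 0.0001, -1.0]] [-0.27675561 -0.84169167 -0.34301759]
```

View pics/w1.png

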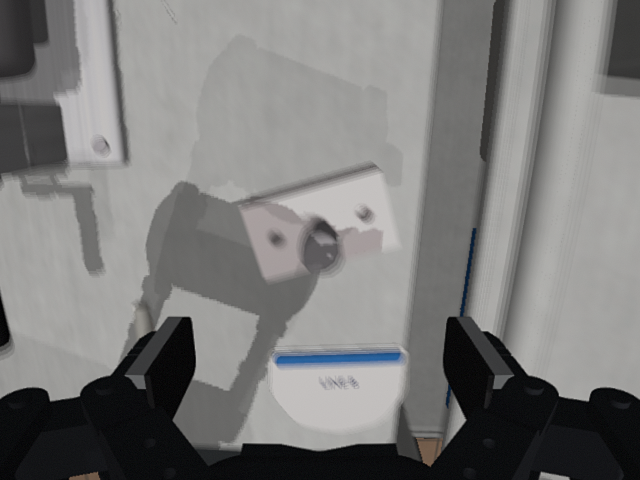

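Motion blur is present. The pin head is at about (321,251), nearly centred between the pads (pad mid u≈320).

Run:
```python
from h import *
im,d,s=shot('wrist','w2'); C=cam('wrist',s['tool_pos'],s['eef_rot']);print(s['clock'],s['tool_pos'])
cv2.imwrite('pics/w2z.png',cv2.resize(im[190:310,230:410,::-1],None,fx=4,fy=4,interpolation=cv2.INTER_CUBIC))
P=cloud(C,d);m=(abs(P[...,2]-.102)<.006)&(d>0);m[:190]=0;m[300:]=0;m[:,:250]=0;m[:,400:]=0
v,u=np.nonzero(m);print(m.sum(),u.mean(),v.mean(),P[m].mean(0),onz(C,u.mean(),v.mean(),.102))
```

```text
1.5333 [ 0.53671311 -0.08852747  0.20699412]
1459 332.82385195339276 260.84509938313914 [ 0.53261798 -0.09539977  0.10238757] [ 0.53252138 -0.0954145   0.102     ]
```

View pics/w2z.png

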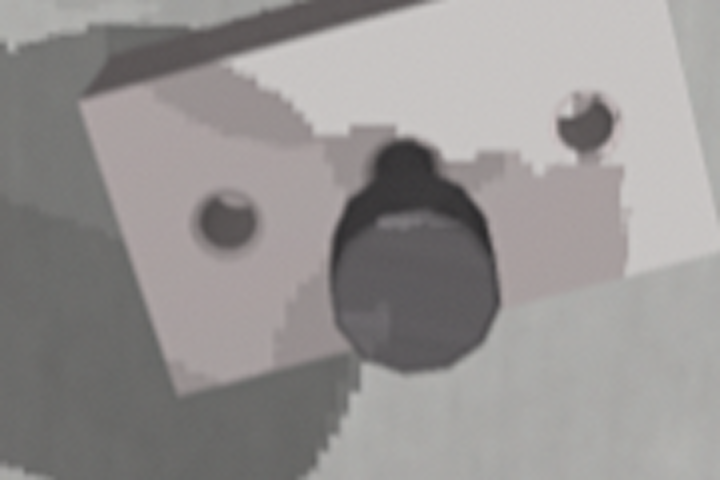

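```bash
python3 -m creep '[[[-1,-0.0015,-0.0015,-0.015,0,0,0],[-1,0,0,-0.02,0,0,0],[-1,0,0,-0.015,0,0,0],[-1,0,0,-0.008,0,0,0],[-1,0,0,0,0,0,0],[-1,0,0,0,0,0,0],[-1,0,0,0,0,0,0],[-1,0,0,0,0,0,0]]]'
python3 - <<'E'
from h import *
im,d,s=shot('wrist','w3'); C=cam('wrist',s['tool_pos'],s['eef_rot']);print(s['clock'],s['tool_pos'])
E
```

```text
clock: 2.25
tool_pos: [0.534, -0.0962, 0.1555]
eef_rot: [[0.999, 0.04, 0.002], [0.04, -0.999, -0.001], [0.002, 0.001, -1.0]]
contact_force: [0.3, -0.1, 0.1]
grip_width: 0.0852
2.25 [ 0.53398639 -0.09624874  0.15548656]
```

View pics/w3.png

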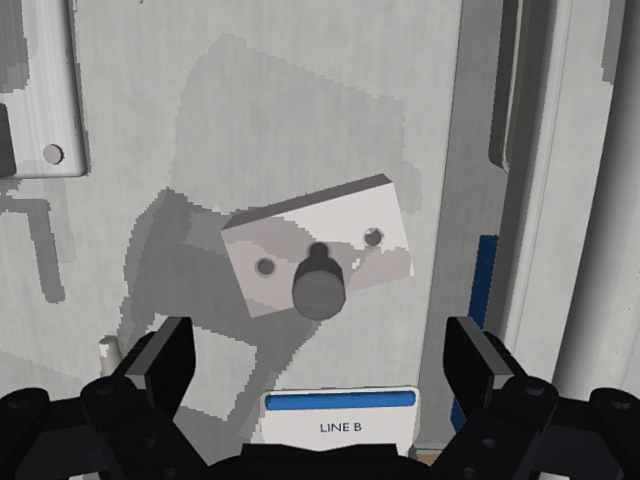

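```bash
python3 - <<'E'
from h import *
a=np.load('pics/w3.npz');C=cam('wrist',a['p'],a['R']);print(onz(C,319.5,296,.102), proj(C,[.534,-.0962,.102]))
E
python3 -m creep '[[[-1,0,0,-0.015,0,0,0],[-1,0,0,-0.02,0,0,0],[-1,0,0,-0.015,0,0,0],[-1,0,0,-0.0105,0,0,0],[-1,0,0,0,0,0,0],[-1,0,0,0,0,0,0],[-1,0,0,0,0,0,0],[-1,0,0,0,0,0,0]]]'
```

```text
[ 0.53155592 -0.09622088  0.102     ] [319.68320144 290.78145536]
clock: 2.97
tool_pos: [0.5341, -0.0961, 0.0949]
eef_rot: [[0.999, 0.041, 0.002], [0.041, -0.999, -0.001], [0.002, 0.001, -1.0]]
contact_force: [-0.2, -0.6, -0.2]
grip_width: 0.0854
```

```bash
python3 -m creep '[[[1,-0.001,0,0,0,0,0],[1,0,0,0,0,0,0],[1,0,0,0,0,0,0],[1,0,0,0,0,0,0],[1,0,0,0,0,0,0],[1,0,0,0,0,0,0],[1,0,0,0,0,0,0],[1,0,0,0,0,0,0]]]'
python3 - <<'E'
from h import *
im,d,s=shot('wrist','w4');print(s['clock'],s['tool_pos'],s['grip_width'])
E
```

```text
clock: 3.63
tool_pos: [0.5326, -0.0959, 0.0941]
eef_rot: [[0.999, 0.041, 0.0], [0.041, -0.999, -0.0], [0.0, 0.0, -1.0]]
contact_force: [0.5, 0.2, 3.6]
grip_width: 0.0215
3.6333 [ 0.53259607 -0.09593232  0.09407241] 0.021517004113488954
```

View pics/w4.png

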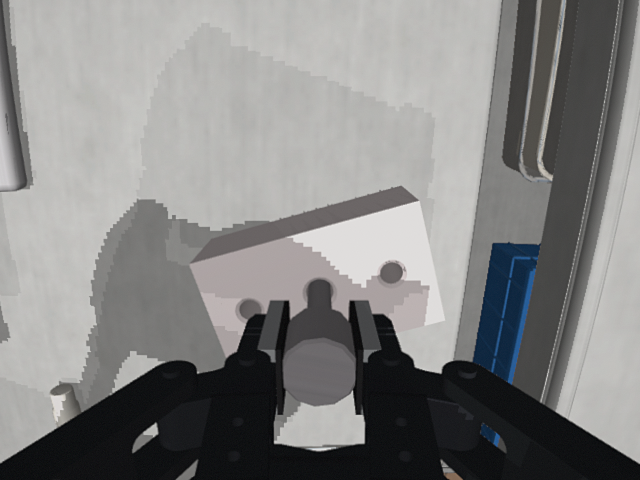

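```bash
python3 -m creep '[[[1,0,0,0.004,0,0,0],[1,0,0,0.012,0,0,0],[1,0,0,0.025,0,0,0],[1,0,0,0.03,0,0,0],[1,0,0,0.035,0,0,0],[1,0,0,0.035,0,0,0],[1,0,0,0.03,0,0,0],[1,0,0,0.015,0,0,0]]]'
python3 - <<'E'
from h import *
im,d,s=shot('wrist','w5');print(s['clock'],s['tool_pos'],s['grip_width'],s['contact_force'])
E
```

```text
clock: 4.35
tool_pos: [0.5333, -0.0962, 0.2841]
eef_rot: [[0.999, 0.041, 0.005], [0.041, -0.999, -0.002], [0.005, 0.002, -1.0]]
contact_force: [0.7, 0.0, -0.4]
grip_width: 0.0214
4.35 [ 0.53325443 -0.09615277  0.28406578] 0.021414278411804818 [ 0.73261114  0.0074667  -0.44412058]
```

View pics/w5.png

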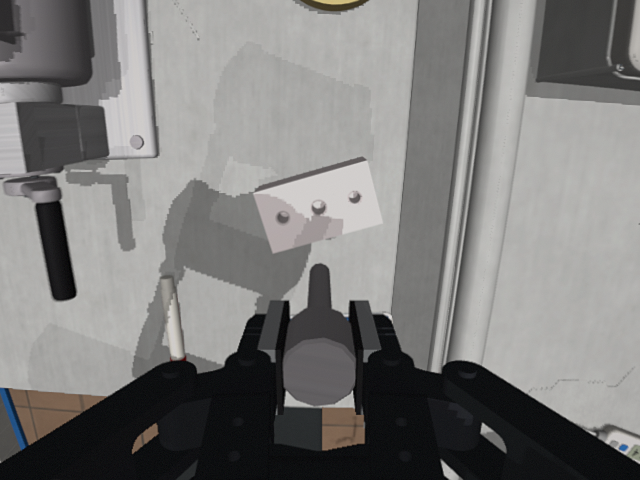

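The pin is lifted with its tip visible at about (319,267). Next I'll carry it above the housing.

```bash
python3 -m creep '[[[1,0.004,0.015,0,0,0,0],[1,0.009,0.031,0,0,0,0],[1,0.011,0.041,0,0,0,0],[1,0.011,0.041,0,0,0,0],[1,0.011,0.039,0,0,0,0],[1,0.009,0.032,0,0,0,0],[1,0.004,0.014,0,0,0,0],[1,0,0,0,0,0,0]]]'
python3 -m creep '[[[1,0,0,-0.01,0,0,0],[1,0,0,-0.015,0,0,0],[1,0,0,-0.005,0,0,0],[1,0,0,0,0,0,0],[1,0,0,0,0,0,0],[1,0,0,0,0,0,0],[1,0,0,0,0,0,0],[1,0,0,0,0,0,0]]]'
python3 - <<'E'
from h import *
im,d,s=shot('wrist','w6');print(s['clock'],s['tool_pos'],s['grip_width'],s['contact_force'])
cv2.imwrite('pics/w6z.png',cv2.resize(im[170:320,220:420,::-1],None,fx=4,fy=4,interpolation=cv2.INTER_CUBIC))
E
```

```text
clock: 5.07
tool_pos: [0.5909, 0.1188, 0.2783]
eef_rot: [[0.999, 0.045, -0.002], [0.045, -0.999, 0.001], [-0.002, -0.001, -1.0]]
contact_force: [0.1, -0.1, -1.5]
grip_width: 0.0214
clock: 5.73
tool_pos: [0.5913, 0.1153, 0.2505]
eef_rot: [[0.999, 0.04, 0.001], [0.04, -0.999, -0.0], [0.001, 0.0, -1.0]]
contact_force: [0.0, -1.4, -1.5]
grip_width: 0.0212
5.7333 [0.59128555 0.1153234  0.25050934] 0.021247670926897586 [ 0.00719007 -1.4360546  -1.52639997]
```

View pics/w6z.png

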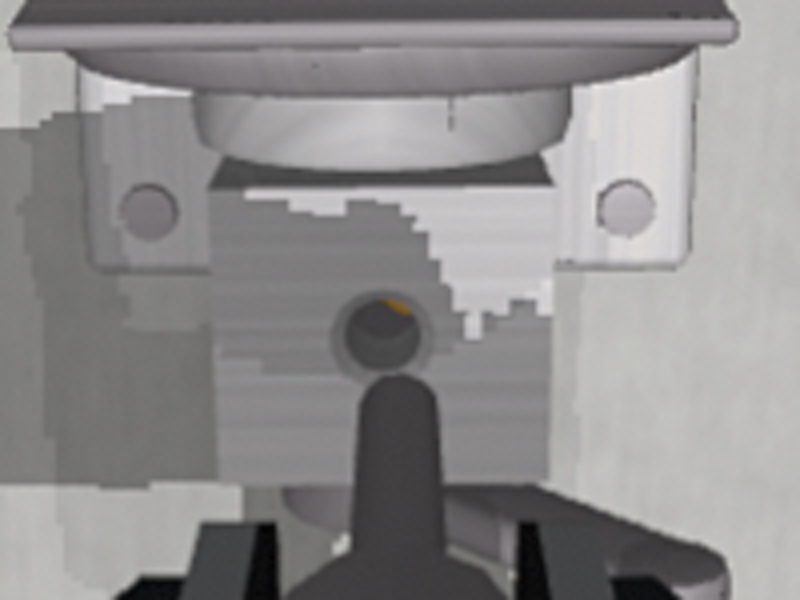

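View pics/w6.png

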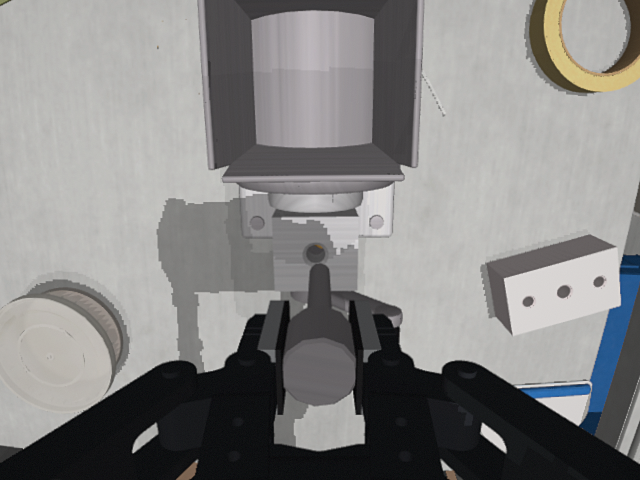

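Run:
```python
from h import *
a=np.load('pics/w6.npz');C=cam('wrist',a['p'],a['R']);R=a['R'];p=a['p']
z=lambda x,y:((x+.5)/4-.5+220,(y+.5)/4-.5+170)
h=onz(C,*z(382,335.5),.137);print('hole',h, 'offset',h-p)
for dx in (0,.003,.004,.005):
    q=p+R@np.array([dx,0,.082]);u=proj(C,q);print(dx,u,((u-[220,170])+.5)*4-.5)
print('tip as seen', onz(C,*z(397,375),p[2]-.082)-p)
g=cv2.cvtColor(a['im'],cv2.COLOR_RGB2GRAY)
# shank edges at several rows
for r in (266,270,274,280,288,294): print(r,g[r,300:340].tolist())
```

```text
hole [0.58876324 0.11781155 0.137     ] offset [-0.00252231  0.00248815 -0.11350934]
0 [319.80039803 268.14427337] [400.7015921  394.07709349]
0.003 [319.80471411 262.41130347] [400.71885645 371.14521388]
0.004 [319.80615426 260.4895466 ] [400.72461704 363.45818641]
0.005 [319.80759509 258.56240224] [400.73038037 355.74960896]
tip as seen [ 0.00257643  0.00055358 -0.082     ]
266 [135, 133, 134, 132, 133, 134, 134, 135, 135, 133, 129, 114, 91, 68, 61, 62, 64, 65, 65, 65, 63, 64, 63, 61, 60, 61, 79, 112, 131, 133, 133, 132, 132, 131, 131, 132, 132, 132, 132, 132]
270 [138, 138, 138, 137, 137, 139, 138, 139, 140, 120, 80, 56, 58, 61, 63, 64, 65, 65, 65, 65, 65, 65, 63, 63, 63, 63, 61, 56, 58, 113, 139, 140, 138, 137, 138, 138, 138, 137, 139, 138]
274 [134, 134, 134, 135, 134, 134, 133, 136, 136, 98, 57, 57, 60, 61, 62, 65, 65, 65, 64, 64, 64, 64, 64, 65, 64, 64, 61, 58, 55, 83, 122, 135, 134, 133, 132, 132, 131, 133, 132, 132]
280 [139, 139, 139, 139, 138, 139, 140, 141, 125, 84, 58, 57, 61, 62, 63, 64, 64, 65, 66, 64, 63, 64, 65, 64, 64, 64, 61, 60, 52, 56, 119, 141, 139, 138, 138, 137, 136, 137, 138, 138]
288 [138, 138, 138, 137, 137, 138, 138, 140, 100, 59, 57, 59, 61, 62, 63, 65, 64, 64, 64, 65, 64, 64, 63, 63, 62, 63, 62, 60, 56, 54, 83, 125, 138, 137, 137, 134, 136, 136, 137, 136]
294 [102, 104, 106, 108, 108, 111, 113, 105, 77, 58, 58, 60, 61, 62, 64, 64, 65, 64, 65, 65, 63, 64, 63, 63, 64, 62, 61, 60, 59, 55, 58, 70, 71, 69, 66, 64, 62, 62, 60, 61]
```

Hole at zoom (382,335) and tip at (397,375): the hole is about 2 mm to −x and 2 mm to +y of the pin. I'll shift, lower to about 7 mm above the mouth, and look again.

```bash
python3 -m creep '[[[1,-0.002,0.002,-0.008,0,0,0],[1,0,0,-0.009,0,0,0],[1,0,0,-0.007,0,0,0],[1,0,0,0,0,0,0],[1,0,0,0,0,0,0],[1,0,0,0,0,0,0],[1,0,0,0,0,0,0],[1,0,0,0,0,0,0]]]'
python3 - <<'E'
from h import *
im,d,s=shot('wrist','w7');print(s['clock'],s['tool_pos'],s['grip_width'],s['contact_force'])
cv2.imwrite('pics/w7z.png',cv2.resize(im[220:320,260:380,::-1],None,fx=6,fy=6,interpolation=cv2.INTER_CUBIC))
E
```

```text
clock: 6.45
tool_pos: [0.5892, 0.1176, 0.2262]
eef_rot: [[0.999, 0.041, 0.001], [0.041, -0.999, -0.0], [0.001, 0.0, -1.0]]
contact_force: [-0.3, 0.7, -1.2]
grip_width: 0.0215
6.45 [0.58924217 0.11760758 0.22618652] 0.0214687685153029 [-0.25440764  0.70326496 -1.2335938 ]
```

View pics/w7z.png

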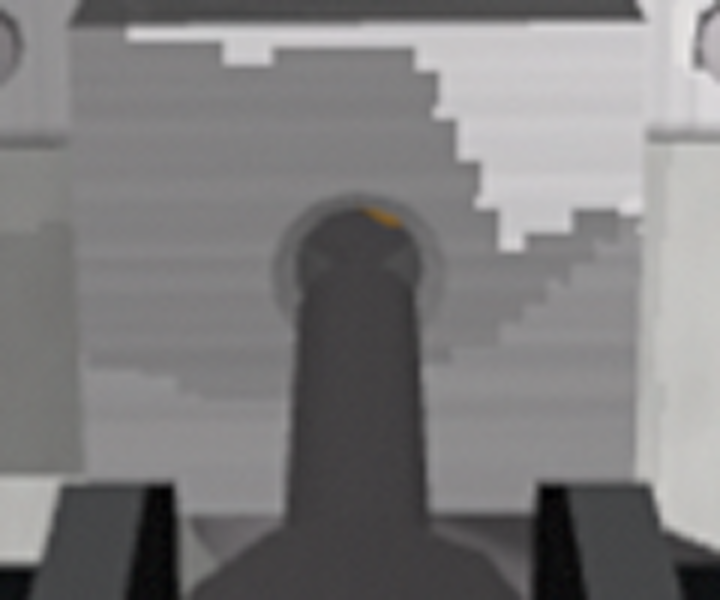

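Run:
```python
from h import *
a=np.load('pics/w7.npz');C=cam('wrist',a['p'],a['R']);R=a['R'];p=a['p']
z=lambda x,y:((x+.5)/6-.5+260,(y+.5)/6-.5+220)
for v in (264,267):
  h=onz(C,*z(359,v),.137);print('hole',h, 'offset',h-p)
u=proj(C,p+R@np.array([.00258,-.0005,.082])); print(((u-[260,220])+.5)*6-.5)
```

```text
hole [0.5891821  0.11778428 0.137     ] offset [-6.00706715e-05  1.76702303e-04 -8.91865161e-02]
hole [0.58891194 0.1177732  0.137     ] offset [-0.00033023  0.00016563 -0.08918652]
[355.24111895 261.79860845]
```

```bash
python3 -m creep '[[[1,0.0005,-0.0003,-0.002,0,0,0],[1,0,0,-0.002,0,0,0],[1,0,0,-0.002,0,0,0],[1,0,0,-0.002,0,0,0],[1,0,0,-0.0015,0,0,0],[1,0,0,-0.0015,0,0,0],[1,0,0,-0.001,0,0,0],[1,0,0,0,0,0,0]]]'
python3 - <<'E'
from h import *
im,d,s=shot('wrist','w8');print(s['clock'],s['tool_pos'],s['grip_width'],s['contact_force'])
cv2.imwrite('pics/w8z.png',cv2.resize(im[220:320,260:380,::-1],None,fx=6,fy=6,interpolation=cv2.INTER_CUBIC))
E
```

```text
clock: 7.17
tool_pos: [0.5894, 0.1173, 0.2135]
eef_rot: [[0.999, 0.041, -0.001], [0.041, -0.999, -0.0], [-0.001, 0.0, -1.0]]
contact_force: [-0.3, -0.3, -0.2]
grip_width: 0.0215
7.1667 [0.58942298 0.11728373 0.21350539] 0.021480050318677436 [-0.33171295 -0.26590837 -0.24186706]
```

View pics/w8z.png

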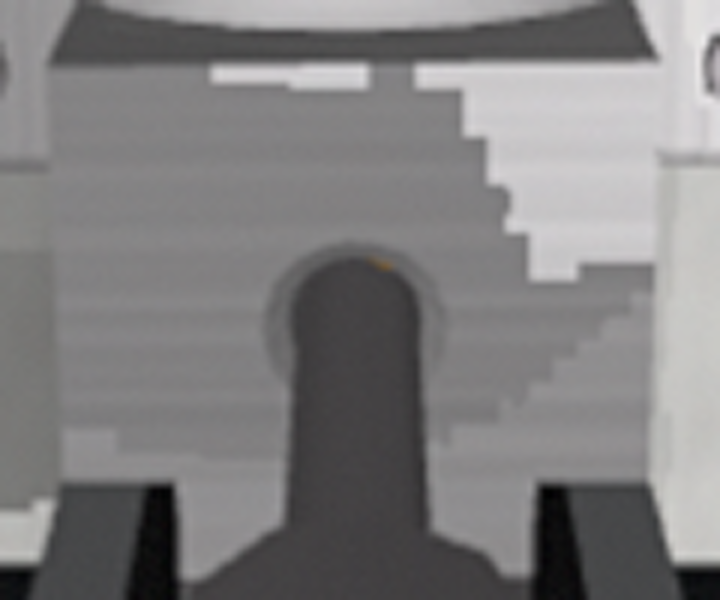

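The tip is 5 mm inside the hole with no contact force. I'll go on down to the shaft.

```bash
python3 -m creep '[[[1,0,0,-0.002,0,0,0],[1,0,0,-0.002,0,0,0],[1,0,0,-0.002,0,0,0],[1,0,0,-0.002,0,0,0],[1,0,0,-0.002,0,0,0],[1,0,0,-0.0015,0,0,0],[1,0,0,-0.0005,0,0,0],[1,0,0,0,0,0,0]]]'
```

```text
clock: 7.88
tool_pos: [0.5895, 0.1173, 0.2016]
eef_rot: [[0.999, 0.041, -0.0], [0.041, -0.999, -0.0], [-0.0, 0.0, -1.0]]
contact_force: [0.1, 0.7, -1.2]
grip_width: 0.0215
```

```bash
python3 -m creep '[[[1,0,0,-0.001,0,0,0],[0.2,0,0,0,0,0,0],[0.2,0,0,0,0,0,0],[0,0,0,0,0,0,0],[-0.3,0,0,0,0,0,0],[-0.3,0,0,0,0,0,0],[-0.3,0,0,0,0,0,0],[-0.3,0,0,0,0,0,0]]]'
python3 - <<'E'
from h import *
im,d,s=shot('wrist','w9');print(s['clock'],s['tool_pos'],s['grip_width'],s['contact_force'])
E
```

```text
clock: 8.55
tool_pos: [0.5895, 0.1173, 0.2009]
eef_rot: [[0.999, 0.04, 0.0], [0.04, -0.999, -0.0], [0.0, 0.0, -1.0]]
contact_force: [-0.1, -0.5, -0.4]
grip_width: 0.0553
8.55 [0.58953153 0.11729875 0.20086767] 0.055301851465044356 [-0.10778404 -0.47182891 -0.36349914]
```

View pics/w9.png

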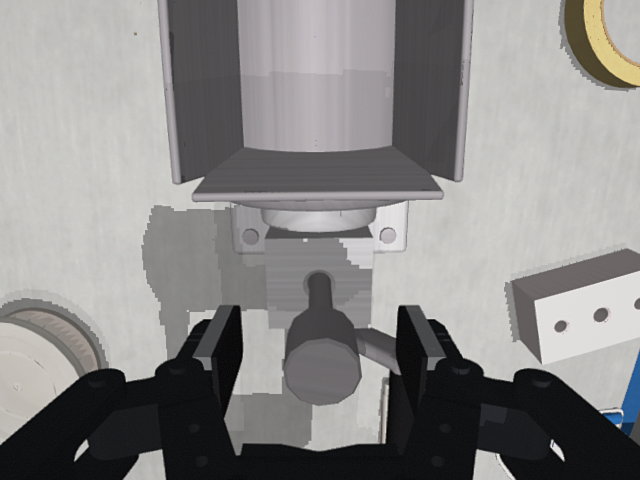

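The pin stands free, its head at about (322,372). I'll rise straight up and move over the handle.

```bash
python3 -m creep '[[[-0.3,0,0,0.01,0,0,0],[-0.3,0,0,0.02,0,0,0],[-0.3,0,0,0.03,0,0,0],[-0.3,0,0,0.03,0,0,0],[-0.3,-0.01,-0.006,0.005,0,0,0],[-0.3,-0.02,-0.01,0,0,0,0],[-0.3,-0.025,-0.015,0,0,0,0],[-0.3,-0.025,-0.015,0,0,0,0]]]'
python3 -m creep '[[[-0.3,0,0,-0.01,0,0,0],[-0.3,0,0,-0.01,0,0,0],[-0.3,0,0,-0.01,0,0,0],[-0.3,0,0,0,0,0,0],[-0.3,0,0,0,0,0,0],[-0.3,0,0,0,0,0,0],[-0.3,0,0,0,0,0,0],[-0.3,0,0,0,0,0,0]]]'
python3 - <<'E'
from h import *
im,d,s=shot('wrist','w10');print(s['clock'],s['tool_pos'],s['grip_width'],s['contact_force'])
E
```

```text
clock: 9.27
tool_pos: [0.5085, 0.071, 0.2962]
eef_rot: [[0.999, 0.041, 0.001], [0.041, -0.999, -0.0], [0.001, 0.0, -1.0]]
contact_force: [0.3, -0.7, 0.0]
grip_width: 0.0556
clock: 9.93
tool_pos: [0.5099, 0.0715, 0.266]
eef_rot: [[0.999, 0.041, 0.0], [0.041, -0.999, -0.0], [0.0, 0.0, -1.0]]
contact_force: [-0.5, -0.5, 0.1]
grip_width: 0.0553
9.9333 [0.50989734 0.07146401 0.26601677] 0.05529733465252896 [-0.46066126 -0.54691532  0.05989539]
```

View pics/w10.png

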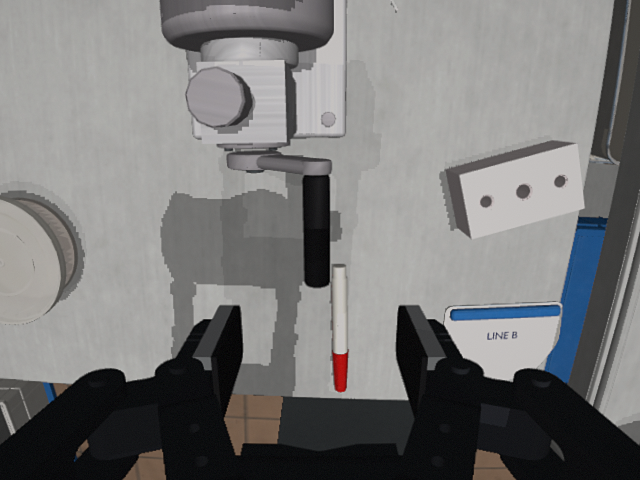

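Run:
```python
from h import *
a=np.load('pics/w10.npz');C=cam('wrist',a['p'],a['R']);R=a['R'];p=a['p']
print(onz(C,316,180,.147),onz(C,317,285,.147),onz(C,218,97,.208))
P=cloud(C,a['d']);print(P[200:270,312:320].reshape(-1,3).mean(0), P[95:100,210:220].reshape(-1,3).mean(0))
```

```text
[0.54815916 0.07508578 0.147     ] [0.48591789 0.07206149 0.147     ] [0.5882876  0.11490095 0.208     ]
[0.51887841 0.07416216 0.15468107] [0.58823018 0.1161548  0.20859356]
```

```bash
python3 -m creep '[[[-0.3,0,0.002,-0.015,0,0,0],[-0.3,0,0,-0.025,0,0,0],[-0.3,0,0,-0.025,0,0,0],[-0.3,0,0,-0.025,0,0,0],[-0.3,0,0,-0.015,0,0,0],[-0.3,0,0,-0.006,0,0,0],[0.1,0,0,0,0,0,0],[0.3,0,0,0,0,0,0]]]'
python3 - <<'E'
from h import *
im,d,s=shot('wrist','w11');print(s['clock'],s['tool_pos'],s['grip_width'],s['contact_force'])
E
```

```text
clock: 10.65
tool_pos: [0.51, 0.0733, 0.1555]
eef_rot: [[0.999, 0.041, 0.001], [0.041, -0.999, -0.0], [0.001, 0.0, -1.0]]
contact_force: [0.2, 0.6, 0.1]
grip_width: 0.0321
10.65 [0.51004908 0.07332894 0.15549729] 0.0321322627029643 [0.17146189 0.55698499 0.09400819]
```

View pics/w11.png

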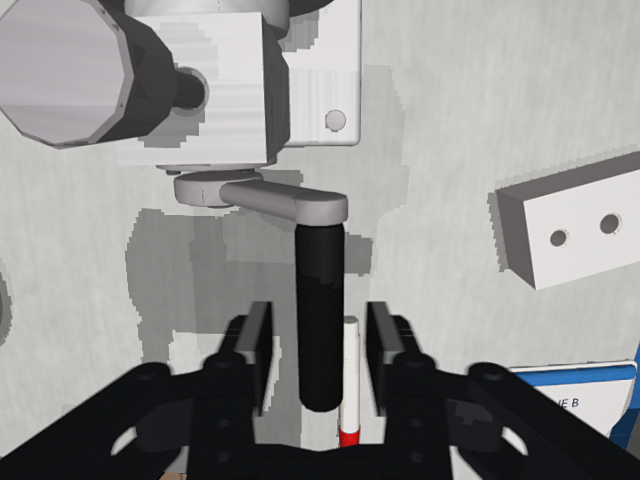

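The handle (about (320,310)) is straddled by the jaws and the pin still stands. I'll sweep left, and slow down before the window where the hole can be.

```bash
python3 -m creep '[[[0.3,0,0.002,0,0,0,0],[0.3,0,0.002,0,0,0,0],[0.3,0,0.002,0,0,0,0],[0.3,0,0.0015,0,0,0,0],[0.3,0,0.0015,0,0,0,0],[0.3,0,0.0015,0,0,0,0],[0.3,0,0.001,0,0,0,0],[0.3,0,0.001,0,0,0,0]]]'
python3 -m creep '[[[0.3,0,0.001,0,0,0,0],[0.3,0,0.001,0,0,0,0],[0.3,0,0.0007,0,0,0,0],[0.3,0,0.0007,0,0,0,0],[0.3,0,0.0006,0,0,0,0],[0.3,0,0.0006,0,0,0,0],[0.3,0,0.0006,0,0,0,0],[0.3,0,0.0006,0,0,0,0]]]'
python3 - <<'E'
from h import *
im,d,s=shot('wrist','w12');print(s['clock'],s['tool_pos'],s['grip_width'],s['contact_force'])
E
```

```text
clock: 11.37
tool_pos: [0.5105, 0.0845, 0.156]
eef_rot: [[0.999, 0.041, 0.003], [0.041, -0.999, -0.003], [0.003, 0.003, -1.0]]
contact_force: [0.9, -6.1, 4.3]
grip_width: 0.0298
clock: 12.03
tool_pos: [0.5094, 0.0917, 0.1548]
eef_rot: [[0.999, 0.041, -0.0], [0.041, -0.999, -0.0], [-0.0, 0.0, -1.0]]
contact_force: [-0.4, -3.8, 0.9]
grip_width: 0.0297
12.0333 [0.5094493  0.09172069 0.15478032] 0.029722961953107165 [-0.39878852 -3.8167935   0.9269067 ]
```

View pics/w12.png

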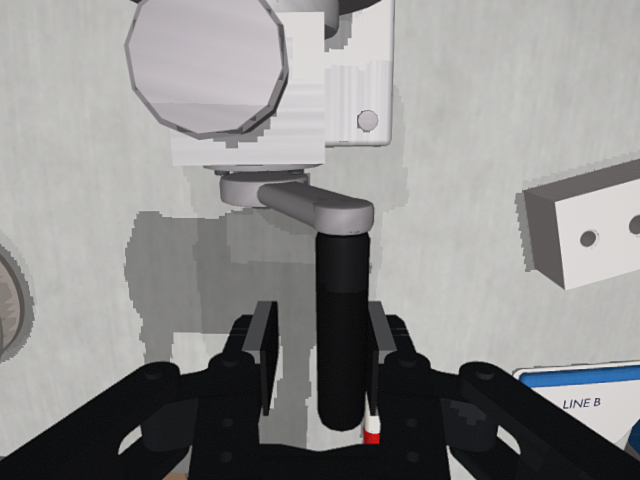

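Contact made: the right pad pushes the handle at (343,330), with about 2–4 N. I'll continue slowly and track the head's height and the force.

```bash
cat > hd.py <<'E'
from h import *
import sys
im,d,s=shot('wrist',sys.argv[1]);C=cam('wrist',s['tool_pos'],s['eef_rot']);P=cloud(C,d)
b=(d>0)&(P[...,2]>.15)&(P[...,2]<.23)&(P[...,0]>.565); b[200:]=0
z=P[b]; top=np.percentile(z[:,2],90) if b.sum() else 0
print(round(s['clock'],2),s['tool_pos'].round(4),s['contact_force'].round(1),'head n',b.sum(),'top z',round(float(top),4))
E
python3 hd.py w13
python3 -m creep '[[[0.3,0,0.0006,0,0,0,0],[0.3,0,0.0006,0,0,0,0],[0.3,0,0.0006,0,0,0,0],[0.3,0,0.0006,0,0,0,0],[0.3,0,0.0006,0,0,0,0],[0.3,0,0.0006,0,0,0,0],[0.3,0,0.0006,0,0,0,0],[0.3,0,0.0006,0,0,0,0]]]'
python3 hd.py w14
```

```text
12.08 [0.5095 0.0918 0.1548] [ 1.  -2.4  2.3] head n 19145 top z 0.2091
clock: 12.8
tool_pos: [0.5095, 0.0965, 0.1548]
eef_rot: [[0.999, 0.04, -0.0], [0.04, -0.999, 0.0], [-0.0, -0.0, -1.0]]
contact_force: [-0.2, -2.8, 1.6]
grip_width: 0.0296
12.8 [0.5095 0.0965 0.1548] [-0.2 -2.8  1.6] head n 18605 top z 0.2087
```

```bash
python3 -m creep '[[[0.3,0,0.0006,0,0,0,0],[0.3,0,0.0006,0,0,0,0],[0.3,0,0.0006,0,0,0,0],[0.3,0,0.0006,0,0,0,0],[0.3,0,0.0006,0,0,0,0],[0.3,0,0.0006,0,0,0,0],[0.3,0,0.0006,0,0,0,0],[0.3,0,0.0006,0,0,0,0]]]'
python3 hd.py w15
```

```text
clock: 13.52
tool_pos: [0.5095, 0.1013, 0.1548]
eef_rot: [[0.999, 0.041, -0.0], [0.041, -0.999, -0.0], [-0.0, 0.0, -1.0]]
contact_force: [-0.4, -1.8, 1.3]
grip_width: 0.03
13.52 [0.5095 0.1013 0.1548] [-0.4 -1.8  1.3] head n 17311 top z 0.2005
```

View pics/w15.png

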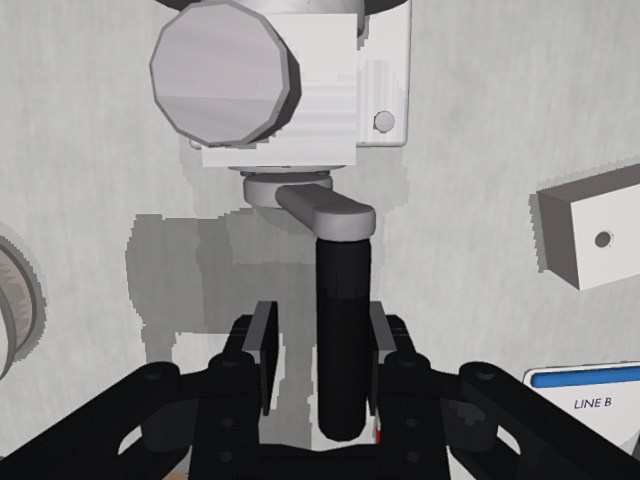

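The head has dropped about 8–9 mm (top at 0.2005 now, 0.2087 before), so the pin is in the cross-hole at roughly −0.33 rad. One small gentle nudge to confirm the block.

```bash
python3 -m creep '[[[0.3,0,0.0003,0,0,0,0],[0.3,0,0.0003,0,0,0,0],[0.3,0,0.0003,0,0,0,0],[0.3,0,0.0003,0,0,0,0],[0.3,0,0.0003,0,0,0,0],[0.3,0,0.0003,0,0,0,0],[0.3,0,0.0003,0,0,0,0],[0.3,0,0,0,0,0,0]]]'
python3 hd.py w16
```

```text
clock: 14.23
tool_pos: [0.5095, 0.1034, 0.1548]
eef_rot: [[0.999, 0.041, -0.0], [0.041, -0.999, -0.0], [-0.0, 0.0, -1.0]]
contact_force: [-0.6, -1.7, 1.0]
grip_width: 0.0299
14.23 [0.5095 0.1034 0.1548] [-0.6 -1.7  1. ] head n 16826 top z 0.2005
```

```bash
python3 -m creep '[[[0.3,0,0.0003,0,0,0,0],[0.3,0,0.0003,0,0,0,0],[0.3,0,0.0003,0,0,0,0],[0.3,0,0.0003,0,0,0,0],[0.3,0,0.0003,0,0,0,0],[0.3,0,0,0,0,0,0],[0.3,0,0,0,0,0,0],[0.3,0,0,0,0,0,0]]]'
python3 hd.py w17
```

```text
clock: 14.95
tool_pos: [0.5095, 0.1049, 0.1548]
eef_rot: [[0.999, 0.041, 0.0], [0.041, -0.999, 0.0], [0.0, -0.0, -1.0]]
contact_force: [-0.2, -1.6, 1.7]
grip_width: 0.0301
14.95 [0.5095 0.1049 0.1548] [-0.2 -1.6  1.7] head n 16324 top z 0.2004
```

```bash
python3 -m creep '[[[0.3,0,0.0003,0,0,0,0],[0.3,0,0.0003,0,0,0,0],[0.3,0,0.0003,0,0,0,0],[0.3,0,0.0003,0,0,0,0],[0.3,0,0,0,0,0,0],[0.3,0,0,0,0,0,0],[0.3,0,0,0,0,0,0],[0.3,0,0,0,0,0,0]]]'
python3 hd.py w18
```

```text
clock: 15.67
tool_pos: [0.5095, 0.106, 0.1548]
eef_rot: [[0.999, 0.04, -0.0], [0.04, -0.999, 0.0], [-0.0, -0.0, -1.0]]
contact_force: [0.1, -1.1, 0.8]
grip_width: 0.0303
15.67 [0.5095 0.106  0.1548] [ 0.1 -1.1  0.8] head n 16519 top z 0.2004
```

View pics/w18.png

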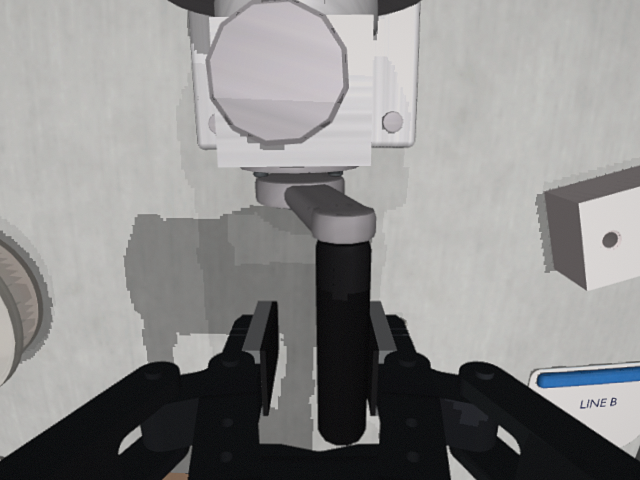

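Run:
```python
from h import *
for n,u,v,z in (('w12',208,62,.2087),('w15',221,73,.2005),('w18',279,72,.2004)):
    a=np.load(f'pics/{n}.npz');C=cam('wrist',a['p'],a['R']);print(n,onz(C,u,v,z))
for n in ('w14','w15','w16','w17','w18'):
    a=np.load(f'pics/{n}.npz');C=cam('wrist',a['p'],a['R']);P=cloud(C,a['d']);b=(a['d']>0)&(P[...,2]>.19)&(P[...,2]<.22)&(P[...,0]>.565);b[200:]=0
    q=P[b];print(n,q.mean(0).round(4),(q[:,1].min()+q[:,1].max()).round(4)/2)
```

```text
w12 [0.58869434 0.1110476  0.2087    ]
w15 [0.58799486 0.12055088 0.2005    ]
w18 [0.58844736 0.11599537 0.2004    ]
w14 [0.5889 0.1116 0.2076] 0.112
w15 [0.5879 0.1207 0.1994] 0.1212
w16 [0.5877 0.12   0.1995] 0.1205
w17 [0.589  0.1168 0.1996] 0.11705
w18 [0.5886 0.1164 0.1995] 0.1165
```

The head centre moved from y=.1205 to y=.1165 and the pin is now almost upright (hole at .117). So it is engaged in the shaft and riding in its play, and no more turning is needed. I'll back off the handle, rise, and move above the head.

```bash
python3 -m creep '[[[0.3,0,-0.003,0,0,0,0],[0.3,0,-0.003,0,0,0,0],[0.3,0,0,0.01,0,0,0],[0.3,0,0,0.02,0,0,0],[0.3,0,0,0.03,0,0,0],[0.3,0,0,0.03,0,0,0],[0.6,0,0,0.02,0,0,0],[1,0,0,0,0,0,0]]]'
python3 -m creep '[[[1,0.01,0.003,0,0,0,0],[1,0.02,0.005,0,0,0,0],[1,0.025,0.005,0,0,0,0],[1,0.018,0.003,0,0,0,0],[1,0.0062,0.0014,0,0,0,0],[1,0,0,-0.01,0,0,0],[1,0,0,-0.01,0,0,0],[1,0,0,0,0,0,0]]]'
python3 - <<'E'
from h import *
im,d,s=shot('wrist','w19');print(s['clock'],s['tool_pos'],s['grip_width'],s['contact_force'])
shot('scene','s2')
E
```

```text
clock: 16.38
tool_pos: [0.5114, 0.1002, 0.2702]
eef_rot: [[0.999, 0.04, 0.009], [0.04, -0.999, 0.001], [0.009, -0.0, -1.0]]
contact_force: [0.5, 0.0, 0.1]
grip_width: 0.0063
clock: 17.05
tool_pos: [0.5865, 0.1172, 0.2417]
eef_rot: [[0.999, 0.04, -0.006], [0.04, -0.999, -0.0], [-0.006, 0.0, -1.0]]
contact_force: [-0.7, -1.2, -0.3]
grip_width: 0.0004
17.05 [0.58650467 0.1171672  0.24174704] 0.00037457874911924464 [-0.72400571 -1.1812545  -0.32803752]
```

View pics/w19.png

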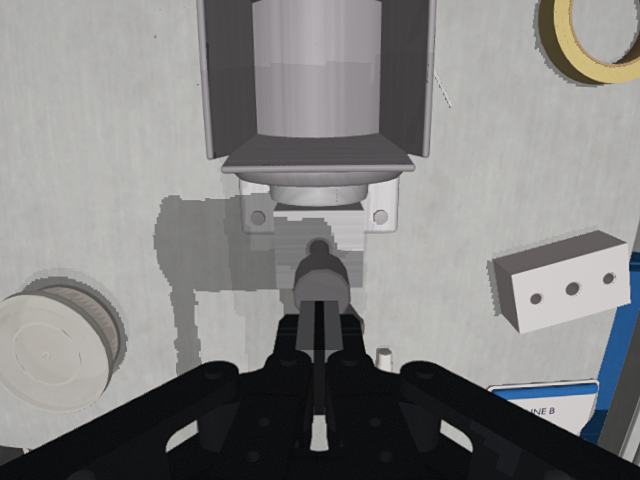

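View pics/s2.png

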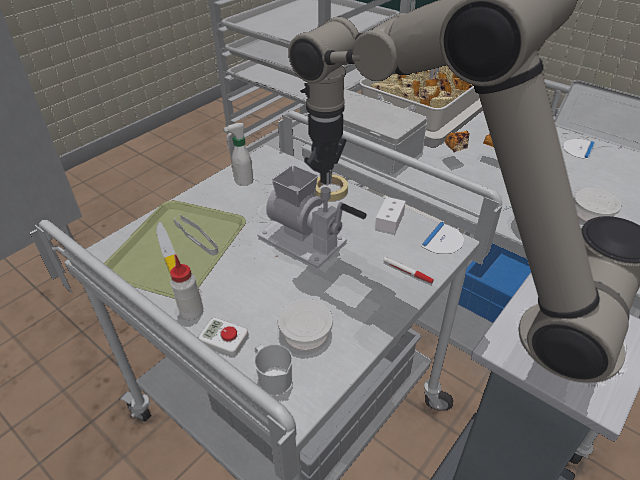

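Shut fingertips are centred above the head (about (321,290)). The other objects are unmoved. I'll lower until contact.

```bash
python3 -m creep '[[[1,0.0008,0,-0.003,0,0,0],[1,0,0,-0.003,0,0,0],[1,0,0,-0.003,0,0,0],[1,0,0,-0.003,0,0,0],[1,0,0,-0.002,0,0,0],[1,0,0,-0.002,0,0,0],[1,0,0,-0.001,0,0,0],[1,0,0,-0.001,0,0,0]]]'
python3 -m creep '[[[1,0,0,-0.001,0,0,0],[1,0,0,-0.001,0,0,0],[1,0,0,-0.001,0,0,0],[1,0,0,-0.001,0,0,0],[1,0,0,-0.001,0,0,0],[1,0,0,-0.001,0,0,0],[1,0,0,-0.001,0,0,0],[1,0,0,-0.001,0,0,0]]]'
```

```text
clock: 17.82
tool_pos: [0.5895, 0.1174, 0.2266]
eef_rot: [[0.999, 0.04, -0.0], [0.04, -0.999, -0.0], [-0.0, 0.0, -1.0]]
contact_force: [-0.7, 0.1, 0.5]
grip_width: -0.0
clock: 18.48
tool_pos: [0.5896, 0.1174, 0.2189]
eef_rot: [[0.999, 0.041, 0.0], [0.041, -0.999, -0.0], [0.0, 0.0, -1.0]]
contact_force: [0.6, 0.8, 0.4]
grip_width: 0.0002
```

Run:
```python
from h import *
im,d,s=shot('wrist','w20');print(s['clock'],s['tool_pos'],s['contact_force'])
```

```text
18.4833 [0.58960126 0.11741377 0.21890004] [0.59943026 0.80840164 0.42813003]
```

View pics/w20.png

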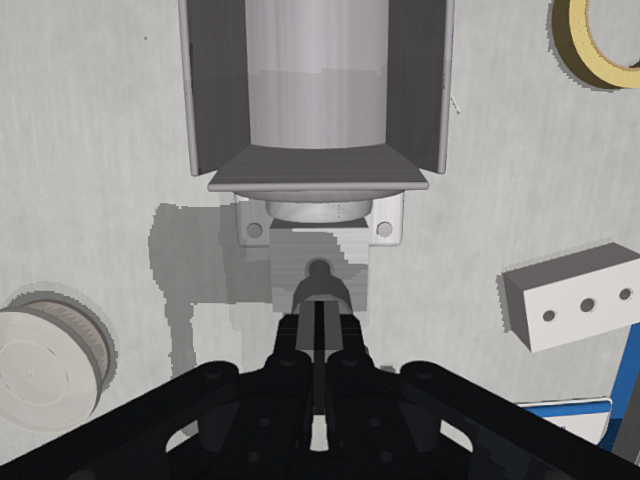

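```bash
python3 -m creep '[[[1,0,0,-0.001,0,0,0],[1,0,0,-0.001,0,0,0],[1,0,0,-0.001,0,0,0],[1,0,0,-0.001,0,0,0],[1,0,0,-0.001,0,0,0],[1,0,0,-0.001,0,0,0],[1,0,0,-0.001,0,0,0],[1,0,0,-0.001,0,0,0]]]'
```

```text
clock: 19.2
tool_pos: [0.5896, 0.1174, 0.2107]
eef_rot: [[0.999, 0.041, 0.0], [0.041, -0.999, -0.0], [0.0, 0.0, -1.0]]
contact_force: [-0.6, 1.1, 1.4]
grip_width: -0.0001
```

Run:
```python
from h import *
im,d,s=shot('wrist','w21');print(s['clock'],s['tool_pos'],s['contact_force'])
cv2.imwrite('pics/w21z.png',cv2.resize(im[230:380,220:420,::-1],None,fx=4,fy=4,interpolation=cv2.INTER_CUBIC))
im,d,s=shot('scene','s3');cv2.imwrite('pics/s3z.png',cv2.resize(im[150:270,250:410,::-1],None,fx=5,fy=5,interpolation=cv2.INTER_CUBIC))
```

```text
19.2 [0.58955492 0.11740987 0.21073926] [-0.58586965  1.08898865  1.44946836]
```

View pics/w21z.png

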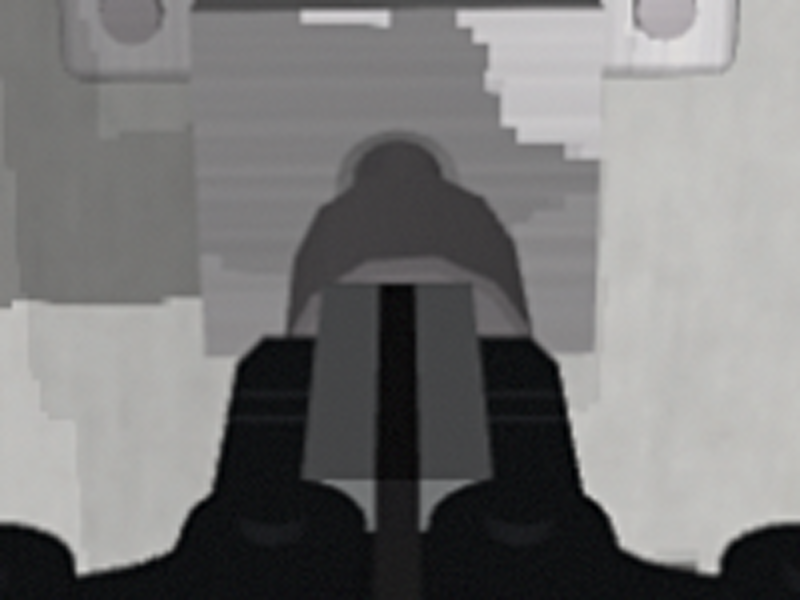

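View pics/s3z.png

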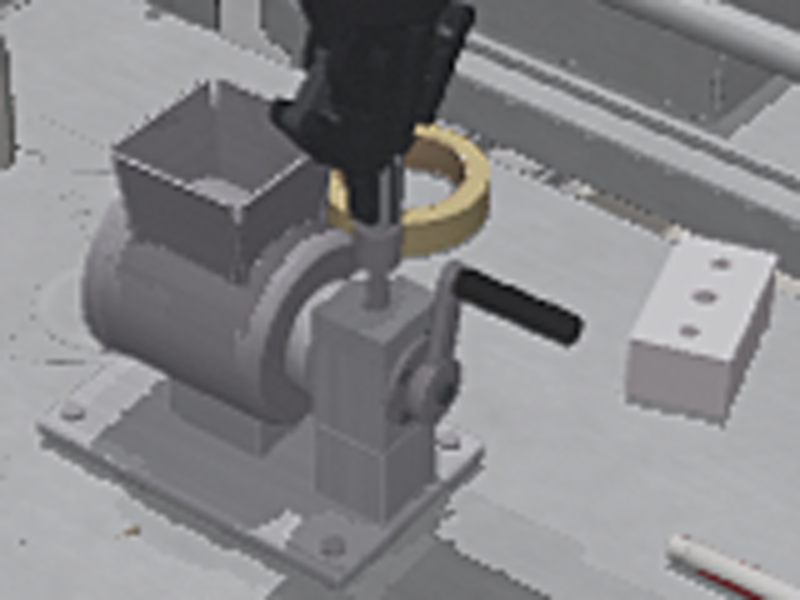

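The fingertips are on the head's top face and the shank still shows above the housing. I'll keep pushing.

```bash
python3 -m creep '[[[1,0,0,-0.001,0,0,0],[1,0,0,-0.001,0,0,0],[1,0,0,-0.001,0,0,0],[1,0,0,-0.001,0,0,0],[1,0,0,-0.001,0,0,0],[1,0,0,0,0,0,0],[1,0,0,0,0,0,0],[1,0,0,0,0,0,0]]]'
python3 - <<'E'
from h import *
im,d,s=shot('wrist','w22');print(s['clock'],s['tool_pos'],s['contact_force'])
cv2.imwrite('pics/w22z.png',cv2.resize(im[230:380,220:420,::-1],None,fx=4,fy=4,interpolation=cv2.INTER_CUBIC))
E
```

```text
clock: 19.97
tool_pos: [0.5894, 0.1174, 0.2056]
eef_rot: [[0.999, 0.041, -0.0], [0.041, -0.999, -0.0], [-0.0, 0.0, -1.0]]
contact_force: [-0.4, 0.6, 0.6]
grip_width: -0.0001
19.9667 [0.58942985 0.11740178 0.20562033] [-0.43719839  0.60504414  0.64056219]
```

View pics/w22z.png

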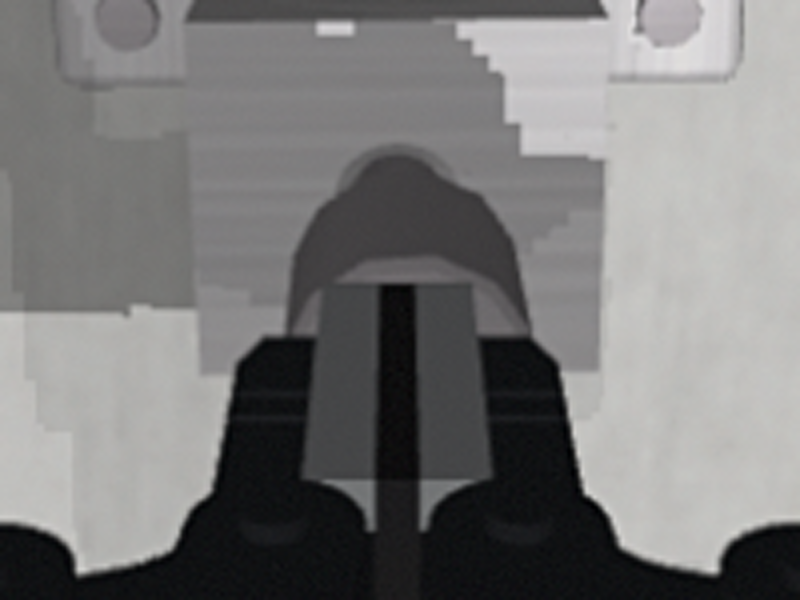

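```bash
python3 -m creep '[[[1,0,0,-0.001,0,0,0],[1,0,0,-0.001,0,0,0],[1,0,0,-0.001,0,0,0],[1,0,0,-0.001,0,0,0],[1,0,0,-0.001,0,0,0],[1,0,0,-0.001,0,0,0],[1,0,0,-0.001,0,0,0],[1,0,0,-0.001,0,0,0]]]'
python3 - <<'E'
from h import *
im,d,s=shot('wrist','w23');print(s['clock'],s['tool_pos'],s['contact_force'])
cv2.imwrite('pics/w23z.png',cv2.resize(im[230:380,220:420,::-1],None,fx=4,fy=4,interpolation=cv2.INTER_CUBIC))
im,d,s=shot('scene','s4');cv2.imwrite('pics/s4z.png',cv2.resize(im[150:270,250:410,::-1],None,fx=5,fy=5,interpolation=cv2.INTER_CUBIC))
E
```

```text
clock: 20.68
tool_pos: [0.5895, 0.1174, 0.1977]
eef_rot: [[0.999, 0.041, 0.0], [0.041, -0.999, -0.0], [0.0, 0.0, -1.0]]
contact_force: [0.5, 1.5, 3.7]
grip_width: 0.0001
20.6833 [0.58954655 0.11742093 0.19771972] [0.52894277 1.46384274 3.71956093]
```

View pics/w23z.png

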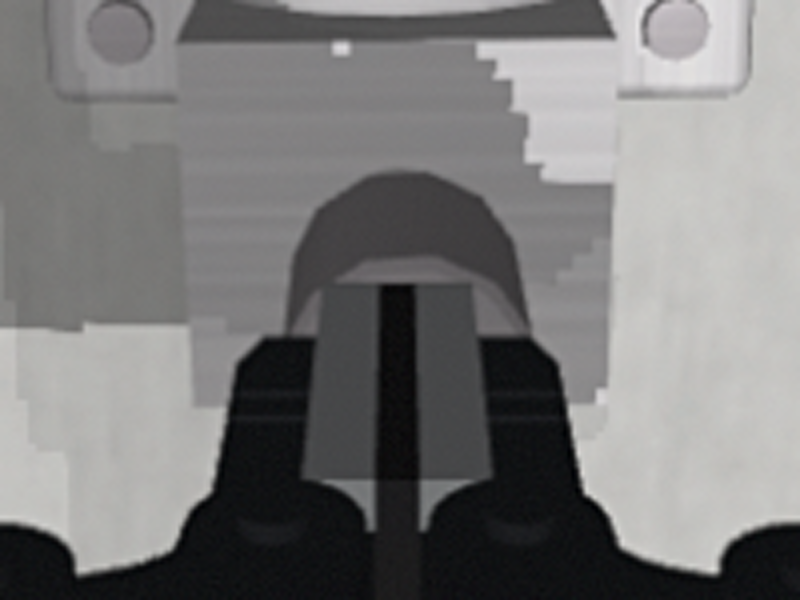

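View pics/s4z.png

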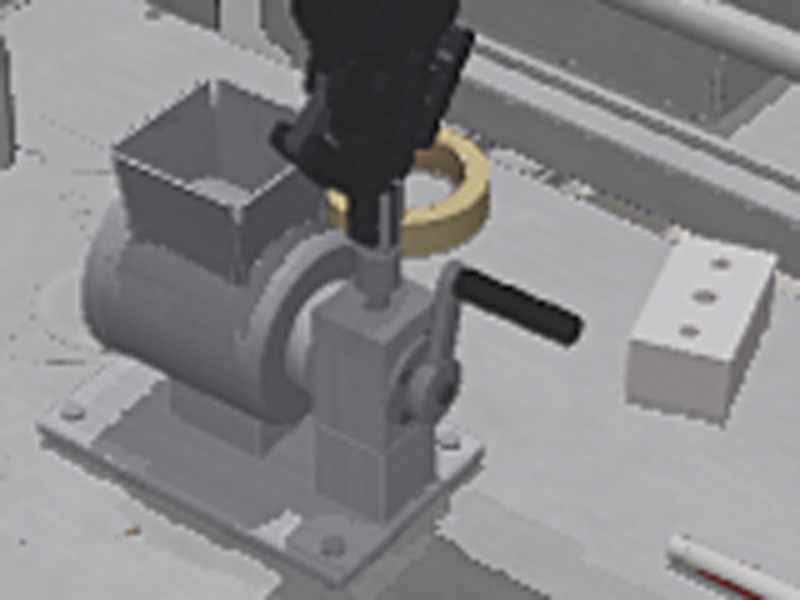

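The head is following down, with roughly a centimetre left.

```bash
python3 -m creep '[[[1,0,0,-0.001,0,0,0],[1,0,0,-0.001,0,0,0],[1,0,0,-0.001,0,0,0],[1,0,0,-0.001,0,0,0],[1,0,0,-0.001,0,0,0],[1,0,0,-0.001,0,0,0],[1,0,0,-0.001,0,0,0],[1,0,0,-0.001,0,0,0]]]'
```

```text
clock: 21.45
tool_pos: [0.5896, 0.1175, 0.1898]
eef_rot: [[0.999, 0.04, 0.0], [0.04, -0.999, 0.0], [0.0, -0.0, -1.0]]
contact_force: [0.2, 0.7, 2.0]
grip_width: -0.0
```

```bash
python3 -m creep '[[[1,0,0,-0.0005,0,0,0],[1,0,0,-0.0005,0,0,0],[1,0,0,-0.0005,0,0,0],[1,0,0,-0.0005,0,0,0],[1,0,0,-0.0005,0,0,0],[1,0,0,-0.0003,0,0,0],[1,0,0,-0.0003,0,0,0],[1,0,0,-0.0003,0,0,0]]]'
```

```text
clock: 22.12
tool_pos: [0.5896, 0.1174, 0.1864]
eef_rot: [[0.999, 0.04, 0.0], [0.04, -0.999, 0.0], [0.0, -0.0, -1.0]]
contact_force: [0.6, 2.0, 3.0]
grip_width: -0.0002
```

```bash
python3 -m creep '[[[1,0,0,-0.0003,0,0,0],[1,0,0,-0.0003,0,0,0],[1,0,0,-0.0003,0,0,0],[1,0,0,-0.0003,0,0,0],[1,0,0,-0.0002,0,0,0],[1,0,0,-0.0002,0,0,0],[1,0,0,0,0,0,0],[1,0,0,0,0,0,0]]]'
python3 - <<'E'
from h import *
im,d,s=shot('wrist','w24');print(s['clock'],s['tool_pos'],s['contact_force'])
cv2.imwrite('pics/w24z.png',cv2.resize(im[230:380,220:420,::-1],None,fx=4,fy=4,interpolation=cv2.INTER_CUBIC))
im,d,s=shot('scene','s5');cv2.imwrite('pics/s5z.png',cv2.resize(im[190:250,290:370,::-1],None,fx=9,fy=9,interpolation=cv2.INTER_CUBIC))
E
```

```text
clock: 22.78
tool_pos: [0.5897, 0.1175, 0.1861]
eef_rot: [[0.999, 0.041, 0.001], [0.041, -0.999, 0.0], [0.001, -0.0, -1.0]]
contact_force: [-1.2, 1.4, 9.6]
grip_width: -0.0001
22.7833 [0.58965391 0.11752794 0.1860831 ] [-1.2288774   1.38972543  9.6166078 ]
```

View pics/w24z.png

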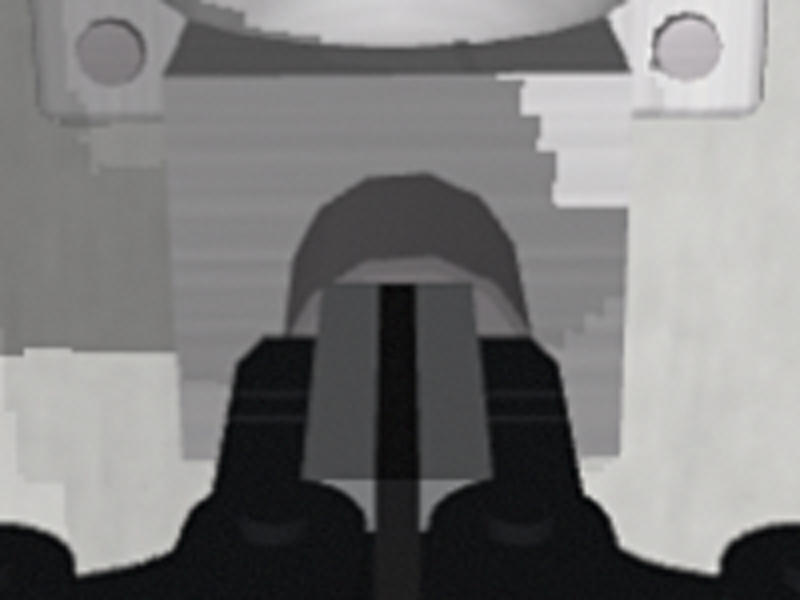

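View pics/s5z.png

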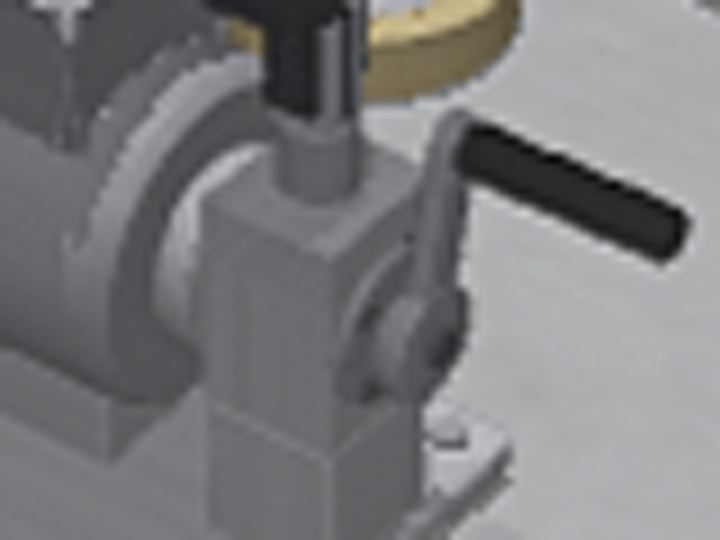

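The tip stalled at TCP z=.1861 (expected .186 when flush) and the force rose to 9.6 N. A small extra press will confirm.

```bash
python3 -m creep '[[[1,0,0,-0.0004,0,0,0],[1,0,0,-0.0004,0,0,0],[1,0,0,0,0,0,0],[1,0,0,0,0,0,0],[1,0,0,0,0,0,0],[1,0,0,0,0,0,0],[1,0,0,0,0,0,0],[1,0,0,0,0,0,0]]]'
```

```text
clock: 23.55
tool_pos: [0.5897, 0.1176, 0.186]
eef_rot: [[0.999, 0.041, 0.002], [0.041, -0.999, 0.0], [0.002, -0.0, -1.0]]
contact_force: [-3.9, 1.1, 13.7]
grip_width: 0.0001
```

Seated hard at 13.7 N with no further motion. I'll withdraw and check.

```bash
python3 -m creep '[[[1,0,0,0.003,0,0,0],[1,0,0,0.005,0,0,0],[1,0,0,0.015,0,0,0],[1,0,0,0.025,0,0,0],[1,0,0,0.03,0,0,0],[1,-0.01,0,0.03,0,0,0],[1,-0.025,0,0.01,0,0,0],[1,-0.025,0,0,0,0,0]]]'
python3 -m creep '[[[1,-0.02,0,0,0,0,0],[1,0,0,0,0,0,0],[1,0,0,0,0,0,0],[1,0,0,0,0,0,0],[1,0,0,0,0,0,0],[1,0,0,0,0,0,0],[1,0,0,0,0,0,0],[1,0,0,0,0,0,0]]]'
python3 - <<'E'
from h import *
im,d,s=shot('wrist','w25');print(s['clock'],s['tool_pos'],s['contact_force'])
C=cam('wrist',s['tool_pos'],s['eef_rot']);P=cloud(C,d);b=(d>0)&(P[...,2]>.12)&(P[...,2]<.2)&(abs(P[...,0]-.589)<.021)&(abs(P[...,1]-.117)<.023)
hh=b&(np.hypot(P[...,0]-.589,P[...,1]-.117)<.009);o=b&(np.hypot(P[...,0]-.589,P[...,1]-.117)>.016)
print('head',np.median(P[hh],0),'housing',np.median(P[o][:,2]))
im,d,s=shot('top','t2');cv2.imwrite('pics/t2z.png',cv2.resize(im[:360,150:480,::-1],None,fx=1.6,fy=1.6))
im,d,s=shot('scene','s6');cv2.imwrite('pics/s6z.png',cv2.resize(im[190:250,290:370,::-1],None,fx=9,fy=9,interpolation=cv2.INTER_CUBIC))
E
```

```text
clock: 24.22
tool_pos: [0.5302, 0.117, 0.3046]
eef_rot: [[0.999, 0.04, 0.005], [0.04, -0.999, -0.0], [0.005, 0.001, -1.0]]
contact_force: [0.0, 0.5, -0.6]
grip_width: 0.0003
clock: 24.88
tool_pos: [0.5099, 0.1173, 0.3016]
eef_rot: [[0.999, 0.04, -0.001], [0.04, -0.999, -0.0], [-0.001, 0.0, -1.0]]
contact_force: [-0.1, 0.2, 0.4]
grip_width: -0.0001
24.8833 [0.50986423 0.1173103  0.30164474] [-0.09091623  0.1694985   0.43604179]
head [0.5889972  0.11694083 0.16178103] housing 0.13768288548149488
```

View pics/w25.png

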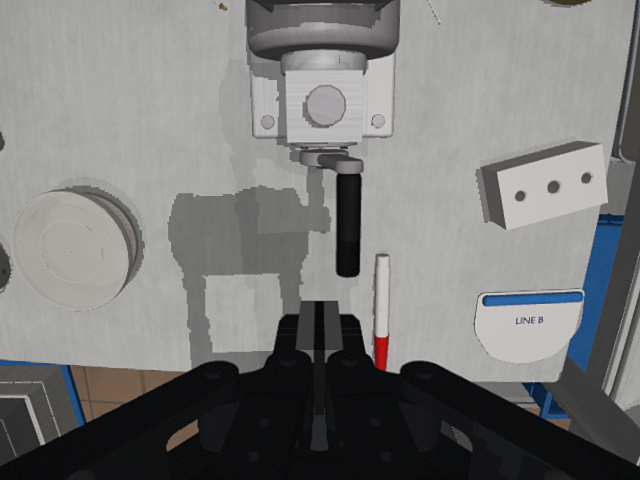

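View pics/s6.png

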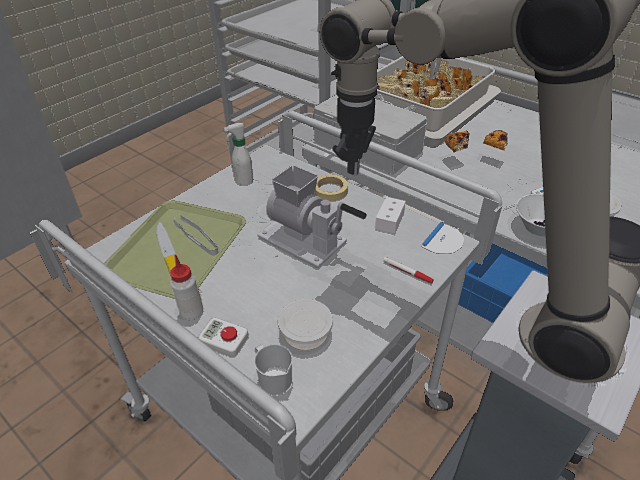

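View pics/s6z.png

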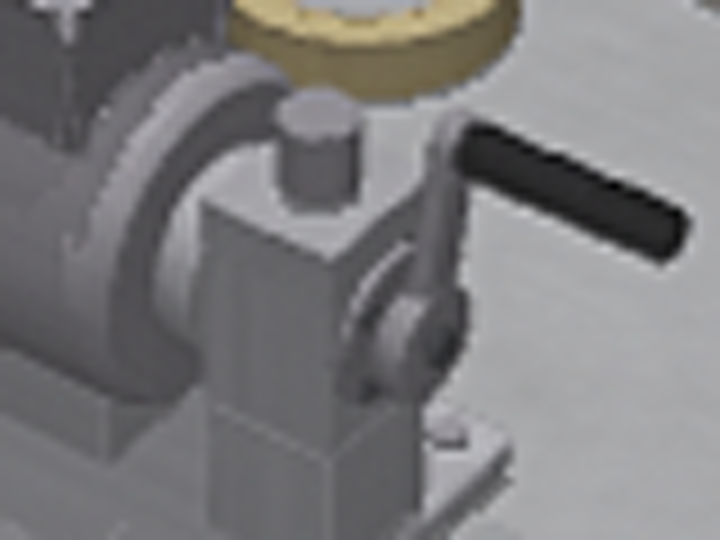

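The head top is at 0.1618 and the housing at 0.1377, a difference of 24.1 mm against a 24 mm head, so it is flush. The other objects are unmoved and the robot is clear.

```bash
python3 -c "
from plant import ctrl
print(ctrl.hand_in())"
```

```text
the job is handed in; nothing more can be done
None
```

The grater is locked: the pin is pushed fully down through the shaft with its head flush on the housing. I handed the job in at about 25 s.

- **Pin in the hole:** I took the pin from its block, stood it in the guide hole and let go, with no noticeable contact force on the way in.
- **Crank:** I swung it gently from right to left. The pin dropped at a crank angle of about −0.33 rad; its head fell from 0.209 to 0.200 m.
- **Final push:** I pressed the head down at low force until it stopped, then pressed to 13.7 N with no more movement.

**Last checks:**
- The head top is at 0.1618 m and the housing top at 0.1377 m. The 24.1 mm difference matches the 24 mm head, so it is flush.
- The robot is clear of everything. By eye, the cup, timer, tape, tub and marker look unmoved in the pictures; I did not measure their positions.

**What was not as expected:**
- I never felt the sharp rise of force at the crank. The drop was confirmed by the head's height and by the pin tilting with the shaft as I turned about 5 mm more, then I stopped without forcing it.
- The wrist sensor read only 1 to 4 N at the end of each step of the final push, less than the 4 to 8 N given, until the head seated.

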